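Open the pipette rest arm on the amber bottle's stand

ROBOT

A 6-joint arm with a two-finger parallel gripper is mounted at the origin on a cart in front of the work surface, level with it; the furniture and walls round the work are solid. World frame = base frame: x ahead of the robot, y to its left, z up, the work surface at z = 0. Lengths are in mm, angles in rad, forces in N, time in s.
With the tool pointing down it reaches from about 350 to 875 mm from the base axis. Payload 4.2 kg.
Tool frame: the origin (TCP) lies midway between the tips of the shut fingers; the grasp point (between the pads) lies 19 mm behind it; z points along the fingers, y is the direction in which the jaws open and shut (so a half turn about z gives the same grasp; the last joint's range is limited). The gripper opens to 85 mm and grips with 20 to 120 N. Pads are 22 mm wide; open, the fingers measure 114 mm over their backs; the gripper's body (76 mm by 85 mm) begins 54 mm behind the grasp point. The pads swing forward as they close: fully open they stand 13 mm farther back than shut.
Start: joints at [1.534, 0.385, 0.008, 0, -1.194, -0.259], TCP at [182.158, 597.844, 199.412] pointing down, gripper open.
Joint ranges: [-3.14, 3.14], [-1.21, 2.06], [-1.07, 1.41], [-3.16, 2.05], [-2.99, -0.16], [-3.1, 3.1]. Speed limits (rad/s): [2.79, 2.79, 3.14, 3.14, 3.14, 3.14].

INTERFACE

Orientations are given as a unit quaternion [x, y, z, w].
In Python, from bench import arm gives the robot as it stands. The module is installed in compiled form; this text tells all that it offers.
- The arm moves only by the tool drive_tool, never from a script. Its argument "moves" is a list that holds one entry, the list of rows, each a list of 7 numbers: the opening, from 0 (shut) to 1 (fully open), then the shift along the tool's x, y, z in m, then the turn, a rotation vector about the tool's x, y, z in rad. In form: [[[hand, dx, dy, dz, wx, wy, wz], ...]]. A call has 1 to 20 rows; each row shifts and turns the pose as measured when the row begins, along the tool's axes as they then stand; what a row does not reach is not made up. A row lasts 1/10 s, in which the tool goes at most 50 mm and 8.59 degrees, less where a joint would pass 70% of its speed; a pose out of reach is approached as far as the arm can. A call with a gripper value outside its range is refused whole. The fingers move at their own pace and stop on an object; the grip force is fixed at half the most. Time passes only in rows, so rows that do not move let the fingers close. It gives the time, the measured TCP pose, the force and the opening at its end, in the units of the state.
- arm.read_state(): the state, without advancing time (a new reading comes with each control period).
- arm.get_image(name): name is "scene" or "top" or "wrist"; returns (picture, depth): 384x512x3 uint8, red, green, blue; 384x512 float32, mm along the optical axis (not along the pixel's ray), 0 where there is no reading.
- arm.camera_params(name): a dict with "fov_y" (degrees; the focal length in pixels is half the picture's height over the tangent of half this angle, whatever the lens; pixels are square), "cx", "cy" (the principal point, pixels), "world_from_camera" (4x4, takes a point from camera to world coordinates); the wrist camera has in their place "T_tool_cam" (4x4, takes a point from camera to tool coordinates, whose origin is the TCP and whose axes are the flange's). Camera axes: x right, y down, z forward; pixel columns grow to the right and rows downward; lengths in mm; the calibration is good to about 2 mm. A picture is of the moment at which its call begins: read the wrist's pose just before it. camera_params takes no time and is no camera call.
- arm.job_done(): hands the job in, once; it reports no verdict.
The state is a dict: "clock": time; "joints": joint angles; "joint_vel": joint speeds; "joint_efforts": joint torques, N m; "position": TCP position; "ee_rot": TCP orientation; "contact_force": force on the tool from outside, world axes, zero at the start; "wrist_torque": the same for the moment, N m; "gripper_width": finger opening in mm.
Only numpy, scipy, OpenCV 4.12 (cv2) and the standard library are available. Lean on these libraries where they do the work, as an engineer would, in place of code of your own. Each camera call takes 0.05 s, during which the arm holds its last target.

TASK

Two identical bottle stands on the bench each have a folded pipette rest arm with an upright blue knob at its end. On the stand that holds the amber bottle, swing the arm all the way out until it clicks into its end stop, then let go. Leave the other stand's arm folded as it is, and keep the amber bottle standing in its ring.

Things in the scene. Friction and masses are not known exactly. Their poses are not given: they have to be found in the camera images.
- stand_a_knob (a point): Blue knob on the stand that holds the amber bottle: upright round pin, 18 mm in diameter, z 42 to 102 mm, free all round. This point: its axis, at z 84 mm. It turns with its arm, a flat bar 15 mm wide at z 32 to 42 mm with two prongs up to z 54 mm, 28 and 64 mm from the hinge. z axis up, y axis along the arm away from the upright hinge, whose axis lies 115 mm back. Stand fixed to the bench.
- stand_a_arm (a joint): That arm's hinge angle: 0 folded across the bottle's front, growing anticlockwise from above to 1.571 rad at the hard stop, where it points to the robot's side. Starts at 0 to 0.35. Friction (0.3 N at the knob) holds it where left. A spring detent resists from 1.16 rad (up to 2 N at the knob): released short of 1.36 rad it springs back to about 1.1, past 1.38 it snaps to the stop and stays.
- amber_bottle: Amber brown bottle with a black cap, 60 mm in diameter, 118 mm tall, loose in the white ring (68 mm inside, 18 mm high) of its round grey stand. Origin: centre of its underside, at z 14 mm; z axis up. Its axis is 63 mm from that stand's hinge axis. The other, identical stand holds a smaller white bottle with a blue cap.
- stand_b_knob (a point): The like blue knob (point on its axis, at z 84 mm) on the other stand, the one with the white bottle: leave it where it is.
Things that resemble listed ones, but are neither listed nor needed, are in the scene too. What is shaped like the amber_bottle but green is not meant.

How it is judged (in metres and radians):
At the end, for the whole second after the job is handed in: The arm of the stand with the amber bottle is seated at its end stop (at least 1.45 of 1.571 rad, 83 of 90 degrees) and at rest; the amber bottle stands upright (within 10 degrees) in its ring, within 20 mm of where it stood; the other stand's knob is within 20 mm of where it was (value of joint stand_a_arm above 1.45 rad and velocity of joint stand_a_arm below 0.05 rad/s and angle between amber_bottle's own z axis and vertical below 0.17 rad and distance of each of amber_bottle, stand_b_knob from where it was at the start of the episode below 0.02 m); the robot touches nothing.
It fails at once if the other stand's arm is swung (its knob more than 20 mm from its start) (distance of stand_b_knob from where it was at the start of the episode above 0.02 m).
It fails at once if the amber bottle is lifted or knocked over (angle between amber_bottle's own z axis and vertical above 0.35 rad or distance of amber_bottle from where it was at the start of the episode above 0.03 m).
It also fails if it takes over 34 s, if anything falls off the work surface, if the arm or the gripper's body presses on something with over 40 N, if the wrist force passes 120 N, or if a joint passes its speed limit or range.

## Working session

There is one attempt and no reset: what is moved stays moved. The work goes in short steps, Python scripts to look and compute and a tool call to move; the robot and the scene stay as the last step left them, time stands still between calls to the robot, and variables do not carry over. Pictures are saved under pics/ and viewed, and the job is handed in when it is done.

Besides the shell and the picture viewer there is one more tool, called in YAML: its name, and indented under it one key for each argument. drive_tool: Moves the arm, as the interface text tells. Its arguments: {"type":"object","properties":{"moves":{"type":"array","items":{"type":"array","items":{"type":"array","items":{"type":"number"}}}}},"required":["moves"]}

```bash
mkdir -p pics; python3 - <<'E'
from bench import arm
import cv2,numpy as np
s=arm.read_state();print({k:np.round(v,3) for k,v in s.items()})
for n in("top","scene"):
    p,d=arm.get_image(n);cv2.imwrite(f"pics/{n}0.png",cv2.cvtColor(p,cv2.COLOR_RGB2BGR));np.save(f"pics/{n}0.npy",d)
    c=arm.camera_params(n);print(n,c['fov_y'],c['cx'],c['cy'],np.round(c['world_from_camera'],3).tolist())
E
```

```text
{'clock': np.float64(0.0), 'joints': array([ 1.534e+00,  3.860e-01,  7.000e-03, -1.000e-03, -1.194e+00,
       -2.590e-01]), 'joint_vel': array([ 0.   , -0.   , -0.001, -0.001, -0.   ,  0.001]), 'joint_efforts': array([ 0.0000e+00, -3.9229e+01,  1.8840e+01,  4.1860e+00, -5.0000e-03,
       -0.0000e+00]), 'position': array([181.989, 597.229, 198.326]), 'ee_rot': array([ 0.989, -0.147, -0.   ,  0.001]), 'contact_force': array([0.32 , 0.068, 1.127]), 'wrist_torque': array([-0.022,  0.014, -0.01 ]), 'gripper_width': np.float64(85.217)}
top 47.17866896533994 253.77056194063374 192.70898868741304 [[-0.019, -0.996, 0.085, 433.866], [-1.0, 0.018, -0.009, 239.159], [0.007, -0.085, -0.996, 1009.387], [0.0, 0.0, 0.0, 1.0]]
scene 43.35813273195471 259.64025584226226 192.42951317566266 [[0.9, -0.181, 0.397, 118.665], [-0.435, -0.414, 0.799, -627.543], [0.02, -0.892, -0.452, 567.308], [0.0, 0.0, 0.0, 1.0]]
```

View pics/top0.png

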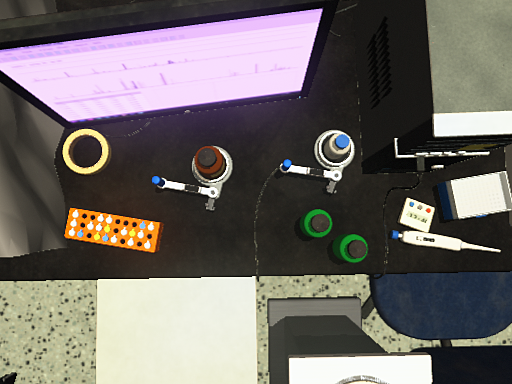

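View pics/scene0.png

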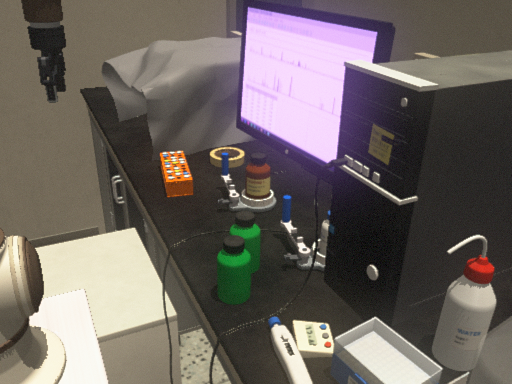

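```bash
cat > h.py <<'E'
import numpy as np,cv2
from bench import arm
def ray(n,u,v):
    c=arm.camera_params(n);f=192/np.tan(np.radians(c['fov_y']/2));T=np.array(c['world_from_camera'])
    return T[:3,3],T[:3,:3]@np.array([(u-c['cx'])/f,(v-c['cy'])/f,1])
def plane(n,u,v,z):
    o,d=ray(n,u,v);return o+d*(z-o[2])/d[2]
def depthpt(n,u,v,d):
    o,r=ray(n,u,v);return o+r*d
E
python3 - <<'E'
from h import *
for n in("top","scene"):
    im=cv2.imread(f"pics/{n}0.png");d=np.load(f"pics/{n}0.npy")
    hsv=cv2.cvtColor(im,cv2.COLOR_BGR2HSV)
    for nm,lo,hi in(("blue",(100,150,60),(125,255,255)),("amber",(0,110,30),(12,255,200)),):
        m=cv2.inRange(hsv,lo,hi);k,l,st,ce=cv2.connectedComponentsWithStats(m)
        for i in range(1,k):
            if st[i,4]>15:
                u,v=ce[i];dd=np.median(d[l==i]);print(n,nm,st[i].tolist(),ce[i].round(1),depthpt(n,u,v,dd).round(0))
    r=(140,130,240,220) if n=="top" else (195,130,345,280)
    cv2.imwrite(f"pics/{n}0c.png",cv2.resize(im[r[1]:r[3],r[0]:r[2]],None,fx=6 if n=="top" else 4,fy=6 if n=="top" else 4,interpolation=cv2.INTER_CUBIC))
d=np.load("pics/top0.npy")
for u,v in((156,181),(213,191),(209,158),(257,230),(257,260),(272,175),(210,205),(170,110)):
    print(u,v,depthpt("top",u,v,d[v,u]).round(0))
E
```

```text
top blue [336, 135, 13, 13, 137] [341.9 141. ] [614.  46. 113.]
top blue [282, 159, 10, 11, 69] [286.6 163.4] [571. 161. 102.]
top blue [152, 176, 13, 9, 74] [156.8 179.9] [542. 432. 101.]
top blue [476, 215, 11, 3, 16] [480.8 216. ] [ 456. -266.   48.]
top blue [391, 230, 8, 9, 53] [394.5 234.3] [419. -84.  21.]
top amber [195, 146, 28, 32, 391] [209.4 162.5] [576. 322. 103.]
top amber [112, 205, 23, 11, 111] [124.2 210.5] [484. 527.   1.]
top amber [64, 222, 101, 31, 239] [139.6 239.9] [417. 491.   4.]
scene blue [222, 153, 6, 3, 17] [224.6 153.9] [542. 429. 100.]
scene blue [283, 195, 8, 27, 141] [286.9 207.3] [572. 154.  77.]
scene blue [269, 317, 11, 7, 50] [273.4 319.8] [417. -87.  20.]
scene amber [159, 152, 35, 46, 524] [177.3 184.4] [421. 453.  27.]
scene amber [246, 164, 24, 10, 172] [257.7 169. ] [575. 306. 103.]
scene amber [247, 194, 22, 4, 37] [258.1 196. ] [575. 300.  35.]
scene amber [463, 254, 32, 30, 523] [478.  270.5] [ 646. -263.  168.]
156 181 [539. 433. 101.]
213 191 [522. 320.  44.]
209 158 [580. 320. 133.]
257 230 [434. 224.   2.]
257 260 [367. 226.   8.]
272 175 [561. 187.  -3.]
210 205 [492. 328.  29.]
170 110 [683. 400. 122.]
```

```bash
ls pics
```

```text
scene0.npy
scene0.png
scene0c.png
top0.npy
top0.png
top0c.png
```

View pics/top0c.png

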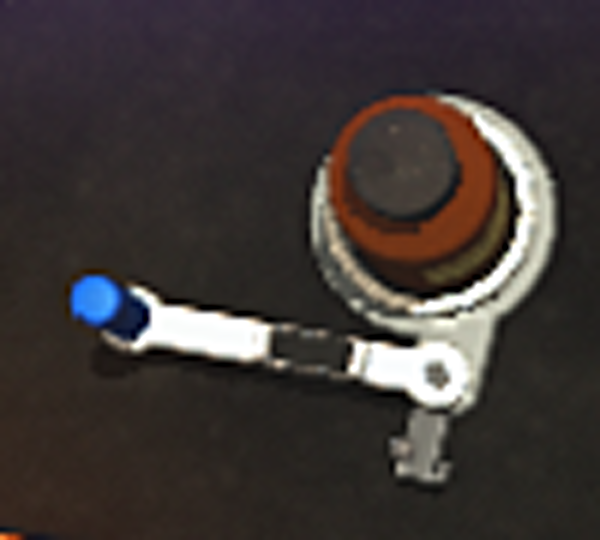

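View pics/scene0c.png

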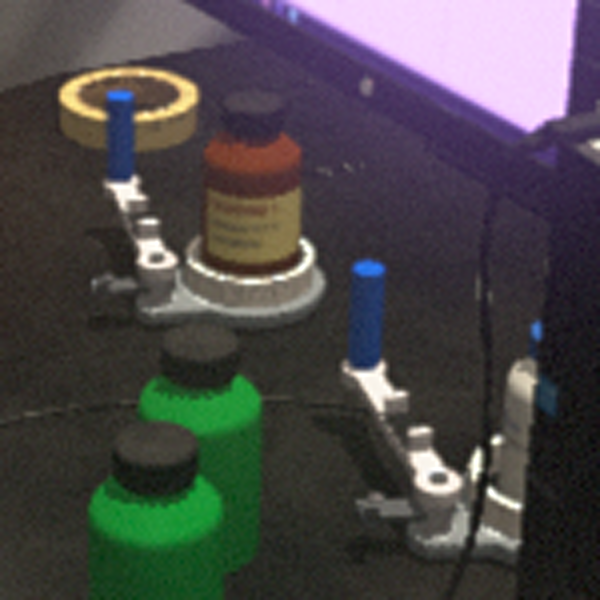

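The two top-view crops separate the candidates. The knob at (156,180) is on the stand with the amber bottle at (209,160), with its hinge at (213,192). The knob at (287,163) belongs to the white bottle with the blue cap. The green bottles at (316,223) and (350,248) are decoys, so the left stand is the one I want.

```bash
python3 - <<'E'
from h import *
k=plane("top",156.2,180.2,102);h=plane("top",212.7,192.5,46);b=plane("top",207.5,157,132)
h2=plane("scene",195+157/4,130+259/4,46);k2=plane("scene",195+120/4,130+96/4,102)
b2=plane("scene",195+254/4,130+100/4,132)
for n,x in zip("khb",(k,h,b)):print(n,x.round(1))
print("scene",k2.round(1),h2.round(1),b2.round(1))
H=(h+h2)[:2]/2
print("kh",np.linalg.norm((k-h)[:2]),np.linalg.norm((k2-h2)[:2]),"bh",np.linalg.norm((b-h)[:2]), "kb",np.linalg.norm((b-k)[:2]))
for kk,hh,bb in((k,h,b),(k2,h2,b2)):
  print(np.degrees(np.arctan2(*(kk-hh)[1::-1])),np.degrees(np.arctan2(*(bb-hh)[1::-1])))
E
```

```text
k [540.9 432.7 102. ]
h [518.1 320.7  46. ]
b [582.6 323.1 132. ]
scene [540.6 424.2 102. ] [516.2 308.3  46. ] [583.6 319.9 132. ]
kh 114.30238537651536 118.48527314693226 bh 64.51688178943793 kb 117.2375779332518
78.48306591852652 2.1419621260131776
78.11455230004455 9.788916874111376
```

drive_tool:
  moves:
    - [[1, 0.032, 0.004, 0, 0, 0, 0], [1, 0.032, 0.004, 0, 0, 0, 0], [1, 0.032, 0.004, 0, 0, 0, 0], [1, 0.032, 0.004, 0, 0, 0, 0], [1, 0.032, 0.004, 0, 0, 0, 0], [1, 0.032, 0.004, 0, 0, 0, 0], [1, 0.032, 0.004, 0, 0, 0, 0], [1, 0.032, 0.004, 0, 0, 0, 0], [1, 0.032, 0.004, 0, 0, 0, 0], [1, 0.032, 0.004, 0, 0, 0, 0]]

```text
clock: 1.1
position: [481.8, 461.1, 191.9]
ee_rot: [0.99, -0.143, -0.003, 0.006]
contact_force: [0.3, 0.6, 0.7]
gripper_width: 85.2
```

drive_tool:
  moves:
    - [[1, 0, 0, 0, 0, 0, 0.148], [1, 0, 0, 0, 0, 0, 0.148], [1, 0, 0, 0, 0, 0, 0.148], [1, 0, 0, 0, 0, 0, 0.148], [1, 0, 0, 0, 0, 0, 0.148], [1, 0, 0, 0, 0, 0, 0.148], [1, 0, 0, 0, 0, 0, 0.148], [1, 0, 0, 0, 0, 0, 0.148], [1, 0, 0, 0, 0, 0, 0.148], [1, 0, 0, 0, 0, 0, 0.148]]

```text
clock: 2.1
position: [484.2, 454.6, 182.8]
ee_rot: [-0.625, 0.781, -0.004, -0.014]
contact_force: [0.2, -0.2, -0.3]
gripper_width: 85.8
```

```bash
cat >> h.py <<'E'
from scipy.spatial.transform import Rotation as R
def pose():
    s=arm.read_state();M=R.from_quat(s['ee_rot']).as_matrix();return np.array(s['position']),M,s
E
python3 - <<'E'
from h import *
p,M,s=pose();print(p.round(1),M.round(3).tolist(),s['joints'].round(2),s['contact_force'].round(2),s['clock'])
im,d=arm.get_image("wrist");cv2.imwrite("pics/w1.png",im[:,:,::-1])
c=arm.camera_params("wrist");print(c);f=192/np.tan(np.radians(c['fov_y']/2));T=np.array(c['T_tool_cam'])
hsv=cv2.cvtColor(im,cv2.COLOR_RGB2HSV);m=cv2.inRange(hsv,(100,150,60),(125,255,255));k,l,st,ce=cv2.connectedComponentsWithStats(m)
for i in range(1,k):
    if st[i,4]>40:
        u,v=ce[i];r=M@T[:3,:3]@[(u-c['cx'])/f,(v-c['cy'])/f,1];o=p+M@T[:3,3];dd=np.median(d[l==i]);print(st[i],ce[i],(o+r*(102-o[2])/r[2]).round(1),(o+r*dd).round(1))
E
```

```text
[484.2 454.6 182.8] [[-0.219, -0.975, -0.017], [-0.975, 0.22, -0.023], [0.026, 0.012, -1.0]] [ 1.    0.48  0.12 -0.   -1.24 -1.22] [ 0.16 -0.21 -0.33] 2.1
{'fov_y': 65.09570109121357, 'cx': 257.15662590391713, 'cy': 195.5344351831597, 'T_tool_cam': array([[-4.47752399e-04, -9.59833062e-01, -2.80571369e-01,
         7.06416982e+01],
       [ 9.99999088e-01, -7.23345095e-05, -1.34840179e-03,
         2.41512457e-01],
       [ 1.27394563e-03, -2.80571717e-01,  9.59832219e-01,
        -1.73824374e+02],
       [ 0.00000000e+00,  0.00000000e+00,  0.00000000e+00,
         1.00000000e+00]])}
[176 170  28  27 486] [189.22427984 183.05967078] [538.9 432.2 102. ] [539.6 432.7  99.2]
```

View pics/w1.png

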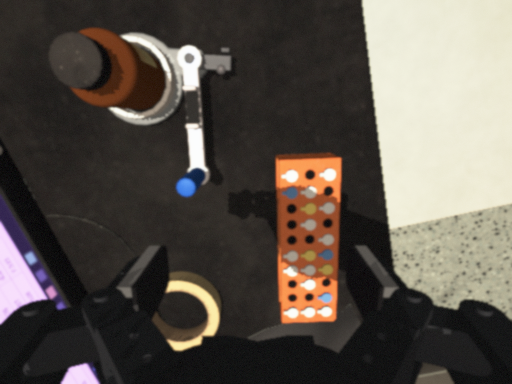

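The wrist view puts the amber stand's knob at pixel (189,183), which is world (539,432). That agrees with the top view at (541,433). The jaws already lie tangent to the arc, so next I centre over the knob.

drive_tool:
  moves:
    - [[0.8, 0.003, -0.018, 0, 0, 0, 0], [0.8, 0.003, -0.018, 0, 0, 0, 0], [0.8, 0.003, -0.018, 0, 0, 0, 0], [0.8, 0.002, -0.012, 0, 0, 0, 0], [0.8, 0, 0, 0, 0, 0, 0]]

```text
clock: 2.65
position: [551.1, 426.2, 180.1]
ee_rot: [-0.626, 0.779, -0.004, -0.016]
contact_force: [0.3, 0.5, -1.0]
gripper_width: 68.3
```

```bash
cat > st.py <<'E'
from h import *
import sys
p,M,s=pose();k=np.array([540,432,84.]);print(p.round(1),"y ang",np.degrees(np.arctan2(M[1,1],M[0,1])).round(1),"z",M[:,2].round(3),"k in tool",(M.T@(k-p)).round(1),s['gripper_width'],s['contact_force'].round(2),s['joints'].round(2))
E
python3 st.py
```

```text
[551.1 426.2 180.1] y ang 167.6 z [-0.02  -0.026 -0.999] k in tool [-6.1 10.8 96.2] 68.3213921496177 [ 0.26  0.52 -1.02] [ 0.89  0.54  0.21  0.   -1.27 -1.11]
```

drive_tool:
  moves:
    - [[0.7, -0.004, 0.009, 0, 0, 0, 0], [0.7, 0, 0, 0.02, 0, 0, 0], [0.7, 0, 0, 0.02, 0, 0, 0], [0.7, 0, 0, 0, 0, 0, 0]]

```text
clock: 3.05
position: [540.6, 432.4, 139.6]
ee_rot: [-0.627, 0.779, -0.003, -0.015]
contact_force: [-0.3, -0.2, -0.1]
gripper_width: 59.8
```

```bash
python3 st.py
```

```text
[540.6 432.4 139.6] y ang 167.7 z [-0.02  -0.024 -1.   ] k in tool [-1.  -0.3 55.6] 59.845752402141024 [-0.27 -0.18 -0.05] [ 0.91  0.56  0.14 -0.   -1.18 -1.12]
```

drive_tool:
  moves:
    - [[0.7, 0, 0, 0.018, 0, 0, 0], [0.7, 0, 0, 0.018, 0, 0, 0], [0.7, 0, 0, 0.018, 0, 0, 0], [0.7, 0, 0, 0.01, 0, 0, 0], [0.45, 0, 0, 0, 0, 0, 0], [0.45, 0, 0, 0, 0, 0, 0], [0.45, 0, 0, 0, 0, 0, 0]]

```text
clock: 3.75
position: [538.6, 437.2, 82.0]
ee_rot: [-0.631, 0.776, -0.003, -0.01]
contact_force: [-0.1, 0.1, -0.9]
gripper_width: 38.9
```

```bash
python3 st.py; python3 - <<'E'
from h import *
im,d=arm.get_image("wrist");cv2.imwrite("pics/w2.png",im[:,:,::-1])
E
```

```text
[538.6 437.2  82. ] y ang 168.2 z [-0.011 -0.017 -1.   ] k in tool [ 4.8 -2.5 -1.9] 38.8681851607021 [-0.09  0.05 -0.94] [ 0.92  0.6   0.06  0.   -1.05 -1.12]
```

View pics/w2.png

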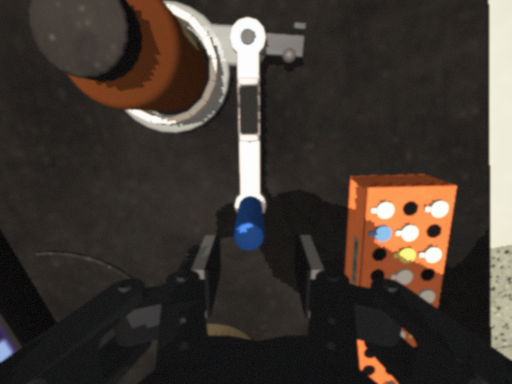

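```bash
cat > kn.py <<'E'
from h import *
import sys
p,M,s=pose();im,d=arm.get_image("wrist");c=arm.camera_params("wrist");f=192/np.tan(np.radians(c['fov_y']/2));T=np.array(c['T_tool_cam'])
cv2.imwrite("pics/%s.png"%sys.argv[1],im[:,:,::-1])
def q(u,v,z):
    r=M@T[:3,:3]@[(u-c['cx'])/f,(v-c['cy'])/f,1];o=p+M@T[:3,3];return o+r*(z-o[2])/r[2]
hsv=cv2.cvtColor(im,cv2.COLOR_RGB2HSV);m=cv2.inRange(hsv,(100,150,60),(125,255,255));k,l,st,ce=cv2.connectedComponentsWithStats(m);print(st[1:][st[1:,4]>60].tolist())
def proj(t):
    x=np.linalg.inv(T)@[*t,1];return (x[0]/x[2]*f+c['cx'],x[1]/x[2]*f+c['cy'])
print("tool axis at z102",proj((0,0,p[2]-102)))
a=[eval(x) for x in sys.argv[2:]]
for u,v,z in a: w=q(u,v,z);print(w.round(1),"tool",(M.T@(w-p)).round(1))
E
python3 kn.py w3 249,237,102 249,37,46
```

```text
[[234, 198, 31, 52, 1221]]
tool axis at z102 (np.float64(257.1449711703268), np.float64(239.57862476953412))
[543.1 435.2 102. ] tool [  1.6  -4.5 -19.7]
[520.2 324.2  46. ] tool [113.8  -5.2  38.4]
```

drive_tool:
  moves:
    - [[0.45, 0.002, -0.003, 0.012, 0, 0, 0], [0.45, 0, 0, 0, 0, 0, 0], [0.45, 0, 0.01, 0, 0, 0, -0.087], [0.45, 0, 0.01, 0, 0, 0, -0.087], [0.45, 0.001, 0.01, 0, 0, 0, -0.087], [0.45, 0, 0, 0, 0, 0, 0]]

```text
clock: 4.45
position: [511.8, 435.8, 69.4]
ee_rot: [0.729, -0.685, 0.002, 0.01]
contact_force: [-0.2, -0.8, 0.2]
gripper_width: 38.3
```

```bash
cat > ar.py <<'E'
from h import *
p,M,s=pose();H=np.array([519,322.5]);v=p[:2]-H
print(p.round(1),"arm ang",np.degrees(np.arctan2(v[1],v[0])).round(1),"r",np.hypot(*v).round(1),"y ang",np.degrees(np.arctan2(M[1,1],M[0,1])).round(1),"z",M[:,2].round(3),s['gripper_width'].round(1),s['contact_force'].round(2),s['joints'].round(2),s['clock'])
E
python3 ar.py
```

```text
Traceback (most recent call last):
  File "ar.py", line 3, in <module>
    print(p.round(1),"arm ang",np.degrees(np.arctan2(v[1],v[0])).round(1),"r",np.hypot(*v).round(1),"y ang",np.degrees(np.arctan2(M[1,1],M[0,1])).round(1),"z",M[:,2].round(3),s['gripper_width'].round(1),s['contact_force'].round(2),s['joints'].round(2),s['clock'])
                                                                                                                                                                               ^^^^^^^^^^^^^^^^^^^^^^^^
AttributeError: 'float' object has no attribute 'round'
```

```bash
sed -i "s/s\['gripper_width'\].round(1)/s['gripper_width']/" ar.py; python3 ar.py; python3 kn.py w4
```

```text
[511.8 435.8  69.4] arm ang 93.6 r 113.5 y ang -176.5 z [-0.01  -0.017 -1.   ] 38.319681231169675 [-0.16 -0.84  0.25] [ 0.95  0.58 -0.01  0.   -1.   -0.88] 4.45
[[182, 201, 41, 51, 1124]]
tool axis at z102 (np.float64(257.39541437436003), np.float64(250.1433131979429))
```

View pics/w4.png

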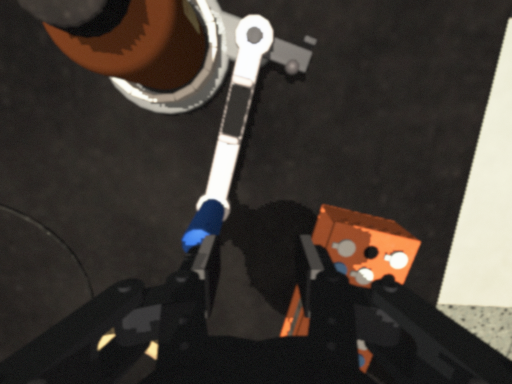

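```bash
python3 kn.py w5 196,241,102 254,35,46 213,203,42; python3 - <<'E'
from h import *
im=cv2.imread("pics/w5.png");cv2.imwrite("pics/w5c.png",cv2.resize(im[180:330,140:360],None,fx=3.5,fy=3.5,interpolation=cv2.INTER_CUBIC))
E
```

```text
[[183, 201, 41, 50, 1104]]
tool axis at z102 (np.float64(257.39442598601886), np.float64(250.0985473919504))
[544.5 433.1 102. ] tool [  5.2 -31.4 -32.8]
[521.1 323.6  46. ] tool [112.2  -2.   25.2]
[543.8 430.9  42. ] tool [  6.5 -31.2  27.2]
```

View pics/w5c.png

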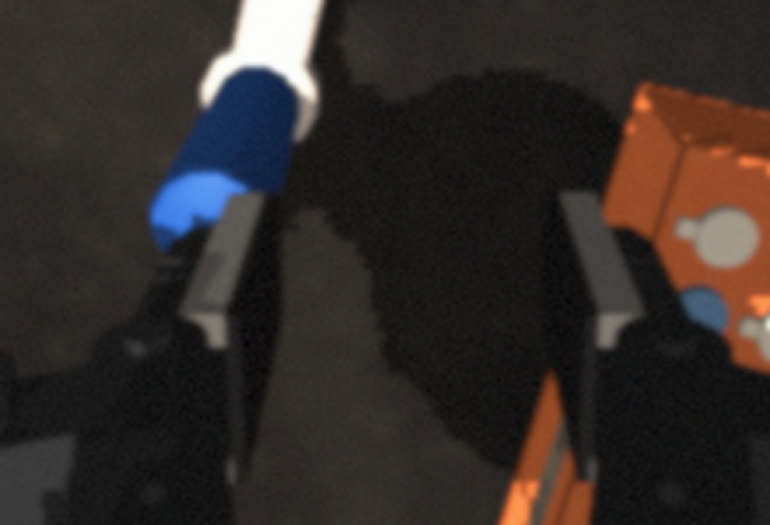

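```bash
python3 - <<'E'
from h import *
for n,r in(("top",(130,130,240,220)),("scene",(180,100,330,230))):
    p,d=arm.get_image(n);im=p[:,:,::-1];cv2.imwrite(f"pics/{n}1c.png",cv2.resize(im[r[1]:r[3],r[0]:r[2]],None,fx=5,fy=5,interpolation=cv2.INTER_CUBIC))
E
```

```text
(no output)
```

View pics/top1c.png

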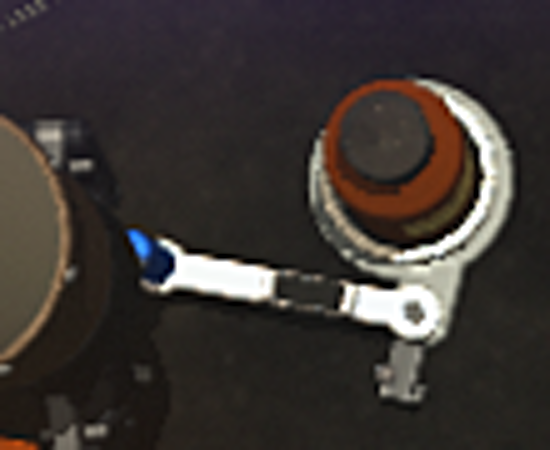

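View pics/scene1c.png

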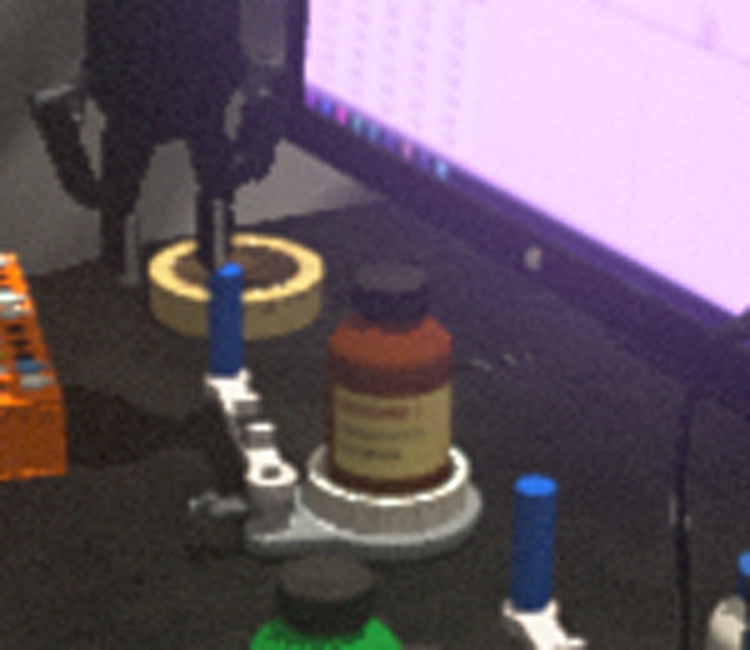

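```bash
python3 - <<'E'
from h import *
p,M,s=pose();print(p.round(1),s['joints'])
for n,r in(("top",(130,130,240,220)),("scene",(180,100,330,230))):
    c=arm.camera_params(n);f=192/np.tan(np.radians(c['fov_y']/2));T=np.array(c['world_from_camera'])
    im,d=arm.get_image(n);im=np.ascontiguousarray(im[:,:,::-1])
    big=cv2.resize(im[r[1]:r[3],r[0]:r[2]],None,fx=5,fy=5,interpolation=cv2.INTER_CUBIC)
    def pr(w,col):
        x=np.linalg.inv(T)@[*w,1];u=x[0]/x[2]*f+c['cx'];v=x[1]/x[2]*f+c['cy'];cv2.circle(big,(int((u-r[0])*5),int((v-r[1])*5)),4,col,-1)
        print(n,col,round(u,1),round(v,1),round(x[2],1),d[int(round(v)),int(round(u))] if 0<=v<384 and 0<=u<512 else None)
    pr(p,(0,255,0))
    for y in(-19,19): 
        for x in(-11,11): pr(p+M@[x,y,-7],(0,255,255))
    pr((541,433,102),(0,0,255));pr((541,433,42),(0,0,255))
    cv2.imwrite(f"pics/{n}2c.png",big)
    if n=="scene":
        for v in range(138,158,3): print([depthpt(n,u,v,d[v,u]).round(0).tolist() for u in (206,222,226)])
E
```

```text
[513.2 436.   69.4] [ 0.94476032  0.57955213 -0.01012587  0.00217851 -0.99965196 -0.88615629]
top (0, 255, 0) 157.9 194.8 941.5 1013.09467
top (0, 255, 255) 151.5 186.1 936.3 717.57996
top (0, 255, 255) 161.8 185.2 936.3 957.5248
top (0, 255, 255) 152.5 203.8 932.7 837.3941
top (0, 255, 255) 162.8 203.0 932.7 1009.0836
top (0, 0, 255) 156.0 180.2 911.4 768.7487
top (0, 0, 255) 161.9 183.2 971.2 944.91693
scene (0, 255, 0) 213.4 165.8 1231.3 1406.8838
scene (0, 255, 255) 218.4 160.6 1245.4 1397.6792
scene (0, 255, 255) 222.0 163.5 1228.2 1231.2375
scene (0, 255, 255) 204.7 163.1 1228.4 1423.9565
scene (0, 255, 255) 208.3 166.1 1211.2 1410.7754
scene (0, 0, 255) 223.8 152.8 1225.3 1216.8297
scene (0, 0, 255) 224.1 174.3 1252.3 1247.983
[[491.0, 423.0, 152.0], [536.0, 430.0, 143.0], [544.0, 424.0, 144.0]]
[[490.0, 421.0, 145.0], [534.0, 427.0, 137.0], [547.0, 432.0, 133.0]]
[[490.0, 422.0, 137.0], [533.0, 423.0, 130.0], [547.0, 432.0, 125.0]]
[[490.0, 423.0, 129.0], [533.0, 426.0, 122.0], [546.0, 430.0, 118.0]]
[[490.0, 422.0, 122.0], [534.0, 428.0, 112.0], [632.0, 643.0, 18.0]]
[[490.0, 423.0, 113.0], [534.0, 428.0, 104.0], [547.0, 433.0, 100.0]]
[[490.0, 425.0, 104.0], [534.0, 429.0, 96.0], [544.0, 426.0, 96.0]]
```

View pics/scene2c.png

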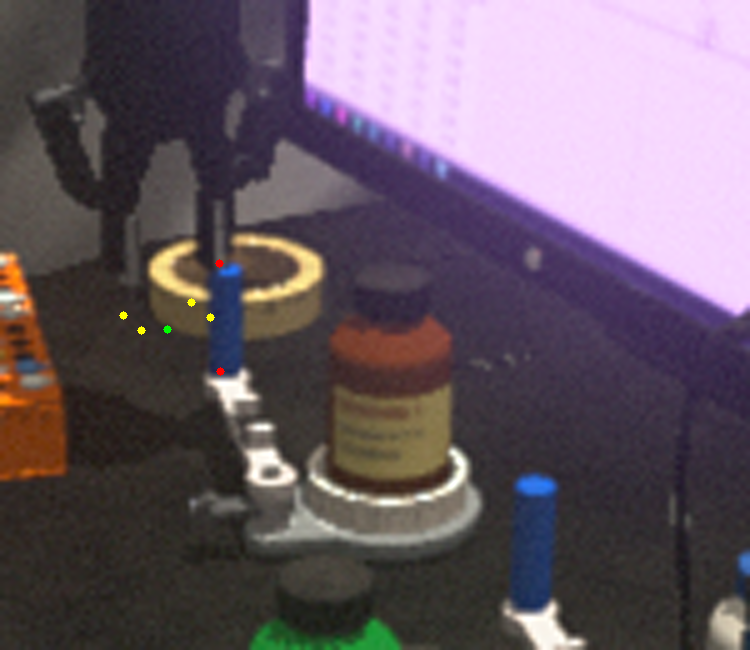

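View pics/top2c.png

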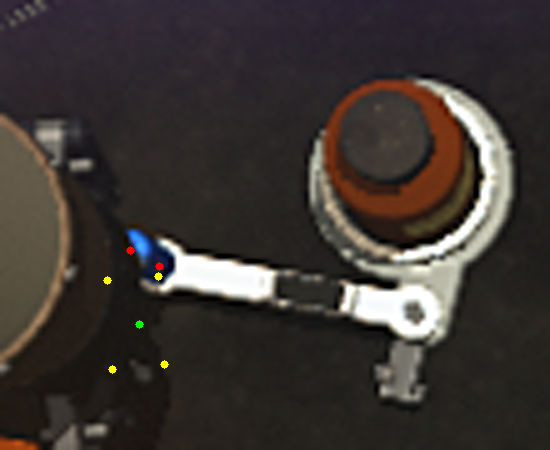

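```bash
python3 - <<'E'
from h import *
p,M,s=pose();im,d=arm.get_image("wrist");c=arm.camera_params("wrist");f=192/np.tan(np.radians(c['fov_y']/2));T=np.array(c['T_tool_cam'])
def tl(u,v):
    x=np.array([(u-c['cx'])/f,(v-c['cy'])/f,1])*d[v,u];return (T[:3,:3]@x+T[:3,3]).round(1)
for u,v in((207,240),(205,245),(203,255),(198,265),(304,240),(308,250),(314,262),(195,241),(400,30),(213,203)): print(u,v,d[v,u].round(1),tl(u,v),(p+M@tl(u,v)).round(1))
E
```

```text
207 240 142.9 [ 10.3 -23.9 -42.6] [538.  427.8 111.9]
205 245 136.5 [ 10.8 -23.8 -49.1] [538.  427.4 118.4]
203 255 128.0 [ 10.4 -23.1 -58. ] [537.4 427.9 127.3]
198 265 119.6 [ 10.6 -23.6 -66.8] [538.  427.9 136.1]
304 240 143.1 [ 10.2  22.2 -42.3] [492.  425.1 112.1]
308 250 132.6 [ 10.4  22.3 -53.2] [492.  425.1 123. ]
314 262 122.0 [ 10.5  23.  -64.2] [491.4 425.1 134. ]
195 241 154.2 [  5.1 -32.  -32.4] [545.7 433.3 101.5]
400 30 222.8 [125.8 105.6  74.6] [414.6 302.9  -2.1]
213 203 195.8 [ 11.1 -28.9  12.7] [542.5 426.4  56.6]
```

Two depth views agree: the real fingertips sit about 35 mm above the TCP at this opening (z ≈ 100–107). They therefore passed just over the knob without moving it. I'll raise a little, go back over the knob and come down further.

drive_tool:
  moves:
    - [[0.45, 0, 0, -0.012, 0, 0, 0], [0.45, 0, 0, 0, 0, 0, 0], [0.6, 0.002, -0.01, 0, 0, 0, 0], [0.6, 0.002, -0.01, 0, 0, 0, 0], [0.6, 0, -0.009, 0, 0, 0, 0], [0.6, 0, 0, 0, 0, 0, 0.13], [0.6, 0, 0, 0, 0, 0, 0.13], [0.6, 0, 0, 0, 0, 0, 0]]

```text
clock: 5.6
position: [548.5, 433.2, 81.8]
ee_rot: [-0.628, 0.778, -0.003, -0.008]
contact_force: [0.1, -0.6, 0.3]
gripper_width: 51.4
```

```bash
python3 ar.py; python3 kn.py w6
```

```text
[548.5 433.2  81.8] arm ang 75.1 r 114.5 y ang 167.9 z [-0.008 -0.016 -1.   ] 51.42595738281075 [ 0.06 -0.57  0.33] [ 0.9   0.61  0.08  0.   -1.06 -1.11] 5.6
[[252, 201, 31, 53, 1260]]
tool axis at z102 (np.float64(257.138442528796), np.float64(239.9591908976699))
```

View pics/w6.png

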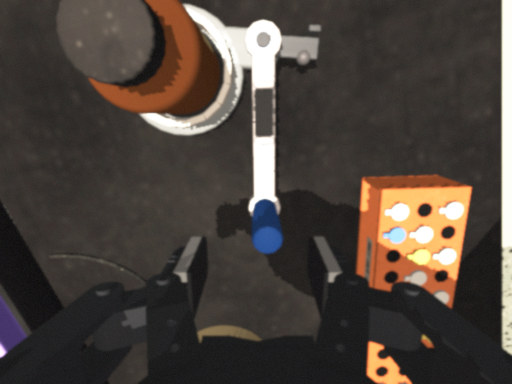

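drive_tool:
  moves:
    - [[0.6, 0, 0.004, 0, 0, 0, 0], [0.6, 0, 0, 0.012, 0, 0, 0], [0.6, 0, 0, 0.012, 0, 0, 0], [0.6, 0, 0, 0.012, 0, 0, 0], [0.6, 0, 0, 0.008, 0, 0, 0], [0.45, 0, 0, 0, 0, 0, 0], [0.45, 0, 0, 0, 0, 0, 0]]

```text
clock: 6.35
position: [543.1, 432.2, 31.5]
ee_rot: [-0.632, 0.775, -0.004, -0.01]
contact_force: [-0.4, -0.2, 0.0]
gripper_width: 38.3
```

```bash
python3 ar.py; python3 kn.py w7;  python3 - <<'E'
from h import *
n,r="scene",(180,100,330,230)
p,d=arm.get_image(n);im=p[:,:,::-1];cv2.imwrite(f"pics/{n}3c.png",cv2.resize(im[r[1]:r[3],r[0]:r[2]],None,fx=5,fy=5,interpolation=cv2.INTER_CUBIC))
E
```

```text
[543.1 432.2  31.5] arm ang 77.6 r 112.4 y ang 168.3 z [-0.011 -0.019 -1.   ] 38.34268223251696 [-0.45 -0.17  0.03] [ 0.91  0.65  0.02  0.   -0.96 -1.11] 6.35
[[239, 227, 42, 86, 2795]]
tool axis at z102 (np.float64(256.97916800378914), np.float64(293.6871431948401))
```

View pics/w7.png

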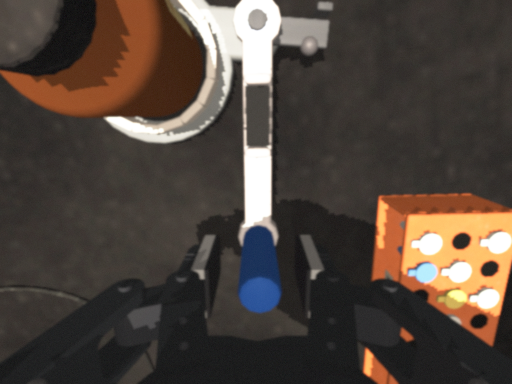

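View pics/scene3c.png

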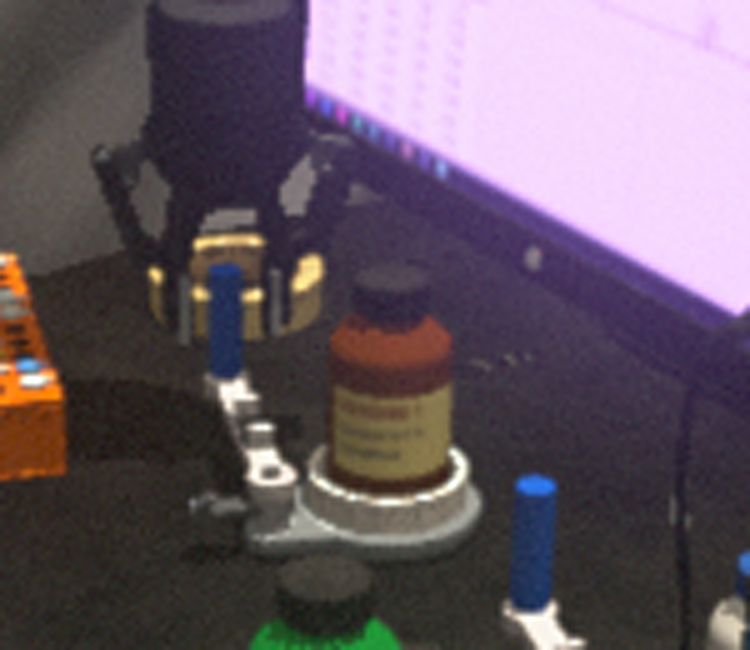

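The knob is now between the pads: its top is at (260,295) and the tool axis passes (257,294). The arm has not moved. Sweeping now.

drive_tool:
  moves:
    - [[0.45, 0, 0.01, 0, 0, 0, -0.087], [0.45, 0, 0.01, 0, 0, 0, -0.087], [0.45, 0, 0.01, 0, 0, 0, -0.087], [0.45, 0.001, 0.01, 0, 0, 0, -0.087], [0.45, 0, 0.01, -0.001, 0, 0, -0.087], [0.45, 0, 0, 0, 0, 0, 0]]

```text
clock: 7.05
position: [495.1, 434.7, 37.6]
ee_rot: [0.789, -0.614, 0.002, 0.006]
contact_force: [0.4, 0.7, 0.6]
gripper_width: 38.2
```

```bash
python3 ar.py; python3 kn.py w8
```

```text
[495.1 434.7  37.6] arm ang 102.0 r 114.7 y ang -165.8 z [-0.004 -0.011 -1.   ] 38.20891128922292 [0.43 0.65 0.62] [ 0.97  0.59 -0.09  0.   -0.91 -0.72] 7.05
[[217, 218, 41, 80, 2523]]
tool axis at z102 (np.float64(257.5672169228127), np.float64(285.0760973415763))
```

View pics/w8.png

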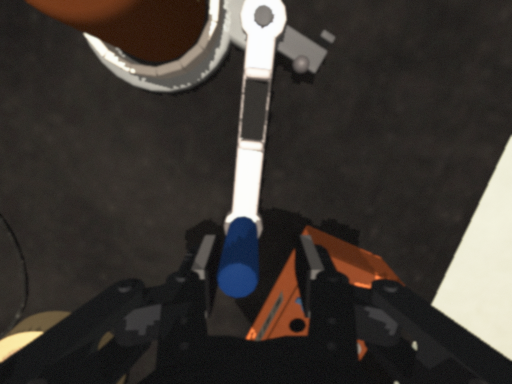

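```bash
python3 - <<'E'
from h import *
d=np.load("pics/top0.npy")
P=np.array([depthpt("top",u,v,d[v,u]) for u in range(62,166) for v in range(205,255)])
m=P[:,2]>15;print(P[m].min(0),P[m].max(0)); print(np.percentile(P[m][:,2],[50,90,99]));q=P[m];print(q[q[:,1]<440][:,0].min(),q[q[:,1]<440].max(0))
E
```

```text
Traceback (most recent call last):
  File "h.py", line 9, in depthpt
    o,r=ray(n,u,v);return o+r*d
        ~~~^^^^^^^
  File "h.py", line 4, in ray
    c=arm.camera_params(n);f=192/np.tan(np.radians(c['fov_y']/2));T=np.array(c['world_from_camera'])
ValueError: time passes only in moves, steps and waits
```

drive_tool:
  moves:
    - [[0.45, 0, 0.01, 0, 0, 0, -0.087], [0.45, 0, 0.01, 0, 0, 0, -0.087], [0.45, 0, 0.01, 0, 0, 0, -0.087], [0.45, 0, 0, 0, 0, 0, 0]]

```text
clock: 7.5
position: [470.1, 426.5, 39.4]
ee_rot: [0.862, -0.506, 0.002, 0.003]
contact_force: [0.2, 1.4, -0.3]
gripper_width: 38.3
```

```bash
python3 ar.py; python3 kn.py w9
```

```text
[470.1 426.5  39.4] arm ang 115.2 r 114.9 y ang -150.8 z [ 0.    -0.007 -1.   ] 38.31509262981611 [ 0.2   1.38 -0.33] [ 0.99  0.55 -0.16  0.01 -0.87 -0.49] 7.5
[[218, 216, 39, 76, 2316]]
tool axis at z102 (np.float64(257.8596569094937), np.float64(282.78616400655284))
```

View pics/w9.png

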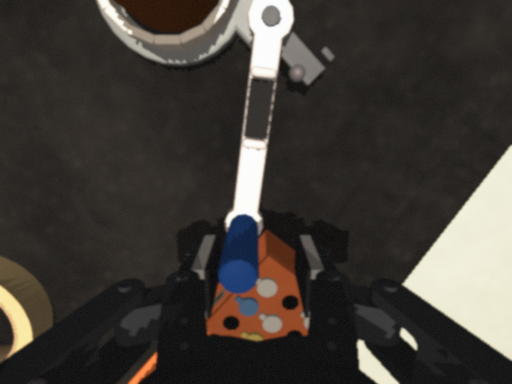

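```bash
python3 - <<'E'
from h import *
d=np.load("pics/top0.npy")
c=arm.camera_params("top");f=192/np.tan(np.radians(c['fov_y']/2));T=np.array(c['world_from_camera'])
v,u=np.mgrid[205:255,62:166];z=d[205:255,62:166]
P=np.stack([(u-c['cx'])/f*z,(v-c['cy'])/f*z,z],-1).reshape(-1,3)@T[:3,:3].T+T[:3,3]
q=P[P[:,2]>15];print(np.percentile(q,[1,50,99],axis=0).round(0))
E
```

```text
[[397. 440.  22.]
 [441. 543.  45.]
 [487. 656.  78.]]
```

drive_tool:
  moves:
    - [[0.45, 0, 0.01, 0.001, 0, 0, -0.087], [0.45, 0.001, 0.01, 0.001, 0, 0, -0.087], [0.45, 0, 0.01, 0.001, 0, 0, -0.087], [0.45, 0.001, 0.01, 0.001, 0, 0, -0.087], [0.45, 0, 0, 0, 0, 0, 0]]

```text
clock: 8.05
position: [445.1, 405.1, 37.1]
ee_rot: [0.936, -0.351, 0.003, -0.001]
contact_force: [0.2, 0.6, -0.6]
gripper_width: 38.6
```

```bash
python3 ar.py; python3 kn.py w10
```

```text
[445.1 405.1  37.1] arm ang 131.8 r 110.9 y ang -131.1 z [ 0.007  0.    -1.   ] 38.64051986412031 [ 0.18  0.59 -0.62] [ 1.01  0.5  -0.26  0.01 -0.81 -0.16] 8.05
[[217, 222, 41, 80, 2503]]
tool axis at z102 (np.float64(258.1826951074564), np.float64(286.18565263279993))
```

View pics/w10.png

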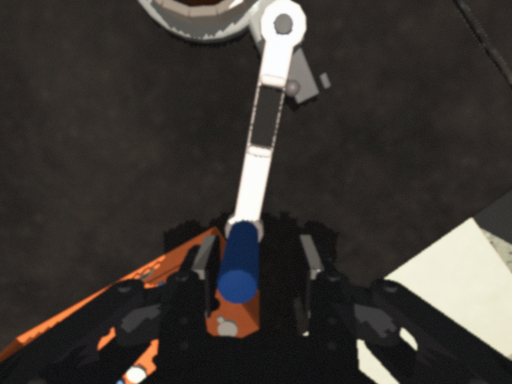

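drive_tool:
  moves:
    - [[0.45, -0.001, 0.01, 0, 0, 0, -0.075], [0.45, -0.001, 0.01, 0, 0, 0, -0.075], [0.45, 0, 0.01, 0, 0, 0, -0.075], [0.45, 0, 0.01, 0, 0, 0, -0.075], [0.45, 0, 0, 0, 0, 0, 0]]

```text
clock: 8.6
position: [426.5, 379.8, 38.2]
ee_rot: [0.978, -0.21, 0.006, -0.006]
contact_force: [-0.3, -0.1, 0.3]
gripper_width: 38.6
```

```bash
python3 ar.py; python3 kn.py w11
```

```text
[426.5 379.8  38.2] arm ang 148.2 r 108.8 y ang -114.2 z [ 0.015  0.009 -1.   ] 38.63395140215301 [-0.28 -0.08  0.32] [ 1.02  0.45 -0.35  0.01 -0.76  0.12] 8.6
[[216, 225, 42, 81, 2586]]
tool axis at z102 (np.float64(258.3550041160405), np.float64(284.9483176114545))
```

View pics/w11.png

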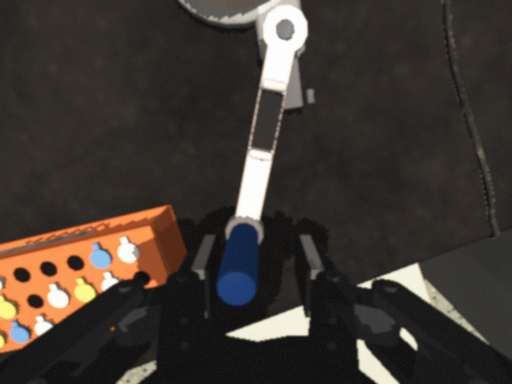

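drive_tool:
  moves:
    - [[0.45, -0.003, 0.01, 0, 0, 0, -0.06], [0.45, -0.002, 0.01, 0, 0, 0, -0.06], [0.45, -0.002, 0.01, 0, 0, 0, -0.06], [0.45, 0, 0, 0, 0, 0, 0]]

```text
clock: 9.05
position: [417.8, 364.8, 39.8]
ee_rot: [0.992, -0.123, 0.013, -0.014]
contact_force: [-0.2, 0.3, 1.3]
gripper_width: 38.4
```

```bash
python3 ar.py; python3 kn.py w12
```

```text
[417.8 364.8  39.8] arm ang 157.3 r 109.7 y ang -104.2 z [ 0.029  0.025 -0.999] 38.37659304999823 [-0.16  0.28  1.35] [ 1.02  0.42 -0.41  0.02 -0.71  0.29] 9.05
[[227, 223, 40, 79, 2468]]
tool axis at z102 (np.float64(258.3787991831851), np.float64(283.0028414996557))
```

View pics/w12.png

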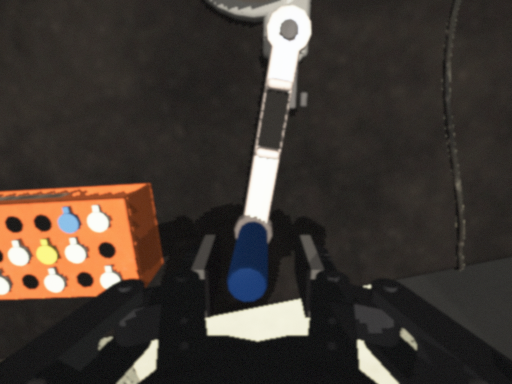

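drive_tool:
  moves:
    - [[0.45, -0.002, 0.008, 0, 0, 0, 0], [0.45, -0.001, 0.008, 0, 0, 0, 0], [0.45, 0, 0, 0, 0, 0, 0]]

```text
clock: 9.4
position: [411.4, 349.8, 39.0]
ee_rot: [0.992, -0.126, 0.013, -0.014]
contact_force: [-0.8, -0.3, -0.4]
gripper_width: 38.7
```

```bash
python3 ar.py; python3 kn.py w13
```

```text
[411.4 349.8  39. ] arm ang 165.8 r 111.0 y ang -104.5 z [ 0.029  0.024 -0.999] 38.65627101635866 [-0.81 -0.34 -0.37] [ 1.01  0.4  -0.44  0.02 -0.69  0.29] 9.4
[[219, 222, 42, 79, 2479]]
tool axis at z102 (np.float64(258.3861240039028), np.float64(284.1441707956771))
```

View pics/w13.png

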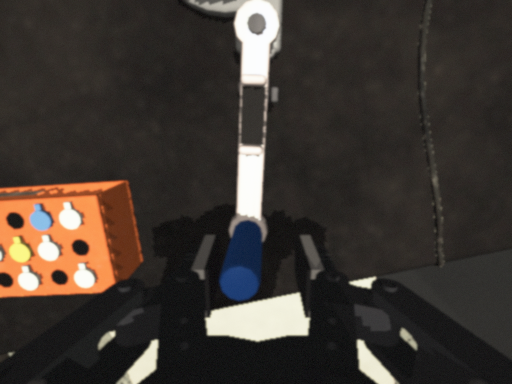

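drive_tool:
  moves:
    - [[0.45, 0, 0.007, 0, 0, 0, -0.03], [0.45, 0, 0.006, 0, 0, 0, -0.03], [0.45, 0, 0, 0, 0, 0, 0]]

```text
clock: 9.75
position: [411.8, 344.8, 40.0]
ee_rot: [0.995, -0.095, 0.017, -0.021]
contact_force: [-0.4, -2.0, 0.1]
gripper_width: 38.6
```

```bash
python3 ar.py; python3 kn.py w14
```

```text
[411.8 344.8  40. ] arm ang 168.2 r 109.5 y ang -100.8 z [ 0.038  0.039 -0.999] 38.61872028654691 [-0.35 -1.97  0.13] [ 1.01  0.39 -0.46  0.02 -0.67  0.36] 9.75
[[215, 223, 43, 78, 2429]]
tool axis at z102 (np.float64(258.37027361090753), np.float64(282.8480057050273))
```

View pics/w14.png

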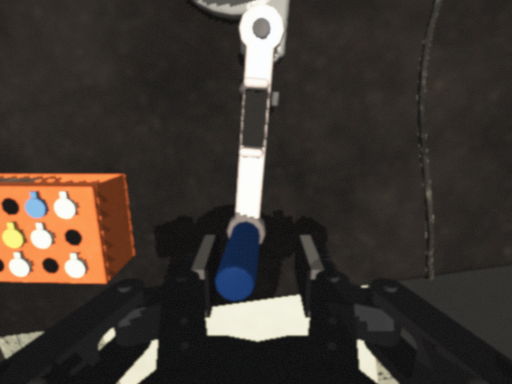

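drive_tool:
  moves:
    - [[0.45, 0, 0.008, 0, 0, 0, 0], [0.45, 0, 0.008, 0, 0, 0, 0]]

```text
clock: 10.0
position: [413.6, 344.3, 41.2]
ee_rot: [0.995, -0.093, 0.023, -0.036]
contact_force: [-3.3, 23.6, -13.2]
gripper_width: 38.5
```

```bash
python3 ar.py
```

```text
[413.6 344.3  41.2] arm ang 168.3 r 107.7 y ang -100.6 z [ 0.052  0.067 -0.996] 38.48205218247288 [ -3.33  23.64 -13.17] [ 1.    0.37 -0.48  0.01 -0.63  0.37] 10.0
```

It's at the hard stop: 23 N of reaction and no further travel. Now backing off to centre, opening the jaws and lifting clear.

drive_tool:
  moves:
    - [[0.5, 0, -0.004, 0, 0, 0, 0], [0.65, 0, 0, 0, 0, 0, 0], [0.65, 0, 0, 0, 0, 0, 0]]

```text
clock: 10.3
position: [413.7, 348.7, 41.5]
ee_rot: [0.995, -0.093, 0.023, -0.035]
contact_force: [-0.1, 0.1, 0.0]
gripper_width: 55.4
```

```bash
python3 ar.py; python3 kn.py w15
```

```text
[413.7 348.7  41.5] arm ang 166.0 r 108.5 y ang -100.6 z [ 0.051  0.066 -0.996] 55.43570529002096 [-0.08  0.1   0.01] [ 1.01  0.38 -0.47  0.01 -0.64  0.37] 10.3
[[221, 224, 44, 77, 2355]]
tool axis at z102 (np.float64(258.30144985516915), np.float64(280.8658571563094))
```

View pics/w15.png

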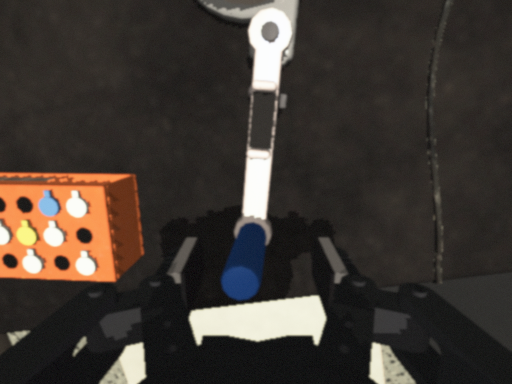

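drive_tool:
  moves:
    - [[0.65, 0, -0.003, -0.008, 0, 0, 0], [0.65, 0, -0.001, -0.015, 0, 0, 0], [0.65, 0, -0.001, -0.018, 0, 0, 0], [0.65, 0, -0.001, -0.02, 0, 0, 0], [0.65, 0, 0, -0.03, 0, 0, 0], [0.65, 0, 0, -0.03, 0, 0, 0], [0.65, 0, 0, -0.03, 0, 0, 0], [0.65, 0, 0, 0, 0, 0, 0]]

```text
clock: 11.15
position: [407.2, 339.0, 201.1]
ee_rot: [0.995, -0.095, 0.022, -0.032]
contact_force: [0.4, -0.3, -0.3]
gripper_width: 55.7
```

drive_tool:
  moves:
    - [[0.65, -0.03, 0, -0.01, 0, 0, 0], [0.65, -0.03, 0, -0.01, 0, 0, 0], [0.65, 0, 0, 0, 0, 0, 0]]

```text
clock: 11.45
position: [346.3, 347.6, 220.5]
ee_rot: [0.994, -0.098, 0.022, -0.032]
contact_force: [0.0, -0.7, 0.1]
gripper_width: 55.6
```

```bash
python3 ar.py; python3 - <<'E'
from h import *
for n in("top","scene"):
    im,d=arm.get_image(n);cv2.imwrite(f"pics/{n}9.png",im[:,:,::-1])
E
```

```text
[346.3 347.6 220.5] arm ang 171.7 r 174.5 y ang -101.2 z [ 0.05   0.059 -0.997] 55.5637376497752 [ 0.03 -0.65  0.09] [ 1.13  0.09 -0.34  0.02 -1.06  0.23] 11.45
```

View pics/top9.png

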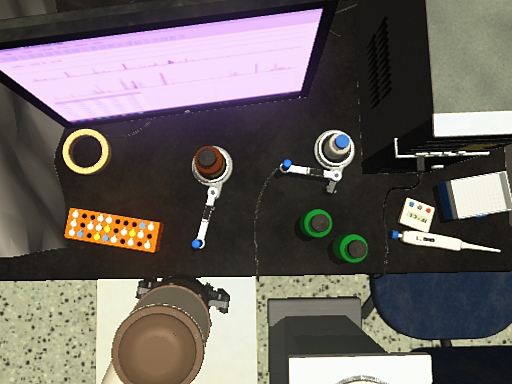

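View pics/scene9.png

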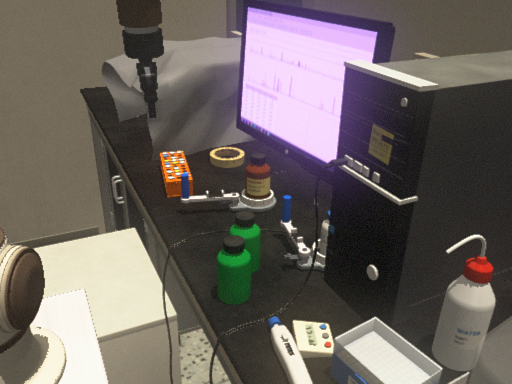

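```bash
python3 - <<'E'
from h import *
im=cv2.imread("pics/top9.png");hsv=cv2.cvtColor(im,cv2.COLOR_BGR2HSV)
m=cv2.inRange(hsv,(100,150,60),(125,255,255));k,l,st,ce=cv2.connectedComponentsWithStats(m)
h=plane("top",212.7,192.5,46)
for i in range(1,k):
    if st[i,4]>40:
        w=plane("top",*ce[i],102);print(ce[i].round(1),w.round(1),np.degrees(np.arctan2(*(w-h)[1::-1])).round(1),np.hypot(*(w-h)[:2]).round(1))
m=cv2.inRange(hsv,(0,110,30),(12,255,200));k,l,st,ce=cv2.connectedComponentsWithStats(m);print([c.round(1) for c,s in zip(ce,st) if s[4]>300])
print(arm.job_done())
E
```

```text
[341.9 141. ] [616.5  44.2 102. ] -70.4 293.5
[286.6 163.4] [571.2 161.5 102. ] -71.6 167.8
[394.6 234.3] [419.9 -57.4 102. ] -104.6 390.6
[195.7 243.5] [408.9 351.8 102. ] 164.1 113.5
[array([256.1, 191.4]), array([209.2, 162.5])]
the job is handed in; nothing more can be done
None
```

I swung the amber-bottle stand's arm out to its hard stop, let go and lifted clear, then handed the job in at about 11.5 s of the 34 s allowed. No verdict was reported.

**How it went:**
- I placed the jaws loosely around the amber stand's knob and pushed it round its arc. At the end it would go no further, and the force reading rose to about 24 N.
- My first sweep passed over the knob without touching it. At that partly closed opening the real fingertips sat about 35 mm above the reported TCP. I confirmed this with depth from two views, came down further and repeated the sweep.

**Last checks, from the final top image:**
- **Arm:** it points at 164.1° in the world frame, up from 78.5°, a swing of 85.6°. With the unknown start angle of a few degrees, that fits the 90° stop. The knob stayed there after I released it.
- **Other stand's knob:** it has not moved, at (286.6, 163.4) px both before and after.
- **Amber bottle:** it is upright in its ring, at (209.2, 162.5) px against (209.4, 162.5) px at the start.
- **Gripper:** it is clear of everything, with a force reading near zero.

**Disagreement:** early on, the scene camera placed the knob and hinge 8–12 mm off in y from the top view. I went with the top view, which the wrist camera confirmed for the knob.

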